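Wedge the soldering block tight in its holder

ROBOT

A 6-joint arm with a two-finger parallel gripper is mounted at the origin on a cart in front of the work surface, level with it; the furniture and walls round the work are solid. World frame = base frame: x ahead of the robot, y to its left, z up, the work surface at z = 0. Lengths are in m, angles in degrees, forces in N, time in s.
With the tool pointing down it reaches from about 0.4 to 0.825 m from the base axis. Payload 7 kg.
Tool frame: the origin (TCP) lies midway between the tips of the shut fingers; the grasp point (between the pads) lies r.grip_depth behind it (r.grip_depth is the distance from the TCP to the grasp point, in m); z points along the fingers, y is the line along which they close (so a half turn about z gives the same grasp; the last joint's range is limited). The gripper opens to 88 mm and grips with 3 to 60 N. Pads are 19 mm wide; open, the fingers measure 130 mm over their backs; the gripper's body (78 mm by 193 mm) begins 47 mm behind the grasp point.
Start: joints at [-56.946, 20.546, 0.682, 0, -70.136, -16.507], TCP at [0.192, -0.647, 0.227] pointing down, gripper open.
Joint ranges: [-176.03, 176.03], [-82.01, 121.73], [-58.28, 71.71], [-173.87, 95.51], [-174.79, -0.11], [-173.66, 173.66]. Speed limits (degrees/s): [136.94, 136.94, 172.46, 180, 180, 180].

INTERFACE

Orientations are given as [roll, pitch, yaw] about the fixed x, y, z axes, in that order (R = Rz(yaw) Ry(pitch) Rx(roll)).
In Python, from plant import r gives the robot as it stands.
- The arm moves only by the shell command python3 drive.py 'ROWS' [OPENING] [FORCE]. ROWS is a JSON list of rows, 1 to 12 of them, each written [[dx, dy, dz], [rx, ry, rz]]: dx, dy, dz in m, then a rotation vector rx, ry, rz in degrees; each row is the pose to reach, as a shift and turn from the pose commanded when the command began, along the tool's axes at that moment; what a row does not reach only later rows make up. A row lasts 1/12 s, in which the tool goes at most 0.0417 m and 7.16 degrees, less where a joint would pass 70% of its speed; a pose out of reach is approached as far as the arm can. OPENING is the finger opening in m, set as the command begins (- or left out keeps the last). The fingers move at their own pace and stop on an object; FORCE is the grip in N (left out, the last holds). Time passes only in rows, so rows that do not move let the fingers close. It prints the time, the measured TCP pose, the force, the opening and the grip force at its end. Input that does not fit is refused with a message, and nothing moves.
- r.get_state(): the state, without advancing time (a new reading comes with each control period).
- r.capture(name): name is "scene" or "top" or "wrist"; returns a dict with "frame" (384x512x3 uint8, red, green, blue), "z_map" (384x512 float32, m along the optical axis (not along the pixel's ray), 0 where there is no reading), "fx", "fy", "cx", "cy" (pixels), "D" ([k1, k2, p1, p2, k3] as OpenCV has them; the pictures are not rectified), "cam_to_world" (4x4, takes a point from camera to world coordinates). Camera axes: x right, y down, z forward; pixel columns grow to the right and rows downward; lengths in m; the calibration is good to about 2 mm. A picture is of the moment at which its call begins.
- r.close_job(): hands the job in; it is judged then, once.
The state is a dict: "time_s": time; "joints": joint angles; "qd": joint speeds; "joint_torque": joint torques, N m; "tcp_pos": TCP position; "eef_rot": TCP orientation; "contact_force": force on the tool from outside, world axes, zero at the start; "moment": the same for the moment, N m; "gripper_width": finger opening in m; "gripper_force": force on a finger pad.
Only numpy, scipy, OpenCV 4.12 (cv2) and the standard library are available. Lean on these libraries where they do the work, as an engineer would, in place of code of your own. Each camera call takes 0.05 s, during which the arm holds its last target. There are 200 camera calls.

TASK

Lock the black charcoal soldering block in its wooden holder: set the orange wedge, thin end first and lying flat on the board, into the slot between the block and the straight wooden cheek, then tap or press its thick end in by feel until it no longer gives to a push of about 20 N and stays jammed tight when you let go. Do not force it further, because the charcoal cracks, and leave the jar, the tape roll and the soldering tweezers where they are.

Things in the scene. Friction and masses are not known exactly. Their poses are not given: they have to be found in the camera images.
- wedge: Loose orange wedge, 130 mm long, 22 mm high, 60 g, lying flat on the bench. Origin: mid-length on its underside. +x runs to the thin end (driving direction), z up. The face at y = -10 mm is straight and slides along the cheek; the other tapers 1 in 6, from y = 0 at the thin end (10 mm thick) through 11 mm at mid-length (21 mm thick, the place to grip it from above) to 22 mm at the thick end.
- wedge_tip (a point): Middle of the wedge's thin end face, 11 mm above its underside.
- wedge_head (a point): Middle of the wedge's thick end face (32 x 22 mm), 11 mm above its underside: tap or press here along the wedge's +x, closed fingertips will do. It slides in freely at first; when it jams, the push rises by 1 to 4 N per mm. Let go between taps: friction at the fingertips spoils the first ones. When a push of 18 to 22 N no longer moves it, it is tight and stays; under 15 N it may be loose.
- holder: Fixed wooden holder: 6 mm board, x -115 to +65 mm, y -69 to +81 mm. Origin: on its underside (2 mm above the bench) under the block's place; +x: the way the wedge is driven, along the cheek; +y: from slot to block; z up. The aluminium side stop behind the block is set anew each time, +-3.5 mm: the wedge jams with its tip 40 to 90 mm past the slot mouth, so only feel tells.
- cheek (a point): Middle of the wooden cheek's inner face, at its top edge, 36 mm above the holder's origin. The cheek runs straight along the holder's x from -55 to +50 mm, its inner face at holder y = -45 mm; the wedge's straight face slides along it.
- slot_mouth (a point): Middle of the slot's open near end (holder x = -50 mm, y = -35 mm), on the board's top, 6 mm above the holder's origin. The slot runs from here along the holder's +x, is 14 to 25 mm wide here, narrows 1 in 6 and is open above and at both ends; the board reaches 65 mm out in front of it.
- soldering_block: Black charcoal soldering block, 90 x 64 x 29 mm, about 120 g, loose on the board between slot, side stop and an end stop at its far end; it sits skewed, so that its long side converges 1 in 6 (9.5 degrees) with the cheek. Origin: centre of its underside; its own y is its long side. Brittle: it cracks when the wedge or the robot presses it with more than 24 N.
- flux_jar: White jar with black cap, 53 mm wide, 64 mm high, bystander. Origin: centre of its underside. (To the right of the wedge, at y < -20 mm and x > 0.5 m, a fixed red tool tray with tools stands up to 130 mm above the bench: pass above it.)
- masking_tape: Roll of beige tape, 70 mm wide, 20 mm high, lying flat, bystander. Origin: centre of its underside.
- soldering_tweezers: Steel tweezers with red grips, 160 x 22 x 8 mm, bystander. Origin: centre of its underside.

How it is judged:
By the outcome, as a careful person would: the job done as asked, in the order asked, and still so for the second after the job is handed in, with the robot touching nothing.
It also fails if it takes over 61 s, if anything falls off the work surface, if the arm or the gripper's body presses on something with over 40 N, if the wrist force passes 120 N, or if a joint passes its speed limit or range.

## Working session

There is one attempt and no reset: what is moved stays moved. The work goes in short steps, Python scripts to look and compute and a shell command to move; the robot and the scene stay as the last step left them, time stands still between calls to the robot, and variables do not carry over. Pictures are saved under pics/ and viewed, at most 10 in all, crops included, and the job is handed in when it is done.

```bash
ls; mkdir -p pics
python3 - <<'E'
from plant import r
import cv2,numpy as np
s=r.get_state();print({k:np.round(v,3).tolist() for k,v in s.items()},r.grip_depth)
for n in("top","scene"):
    c=r.capture(n);cv2.imwrite(f"pics/{n}0.png",c["frame"][:,:,::-1]);np.savez(f"{n}0.npz",**c)
    print(n,c["fx"],c["cx"],c["cy"],c["D"],np.round(c["cam_to_world"],3).tolist())
E
```

```text
drive.py
pics
plant.py
{'time_s': 0.0, 'joints': [-56.946, 20.591, 0.635, -0.021, -70.135, -16.508], 'qd': [0.05, -0.07, 0.025, 0.059, 0.027, -0.013], 'joint_torque': [-0.0, -58.272, 29.305, 6.997, 0.007, -0.0], 'tcp_pos': [0.192, -0.647, 0.226], 'eef_rot': [179.907, -0.007, -163.462], 'contact_force': [0.218, 0.334, -0.084], 'moment': [0.077, 0.061, 0.021], 'gripper_force': 0.0, 'gripper_width': 0.088} 0.0188
top 384.1701634374858 253.8166792376292 184.85220926774986 [-0.08247456  0.          0.          0.          0.        ] [[0.009, -0.985, 0.173, 0.374], [-1.0, -0.011, -0.009, 0.366], [0.011, -0.173, -0.985, 0.9], [0.0, 0.0, 0.0, 1.0]]
scene 414.35366292573445 256.3956550371273 187.91518830219198 [0.02995954 0.         0.         0.         0.        ] [[-0.89, -0.275, 0.364, 0.182], [-0.456, 0.552, -0.698, 0.97], [-0.009, -0.787, -0.617, 0.608], [0.0, 0.0, 0.0, 1.0]]
```
View pics/top0.png

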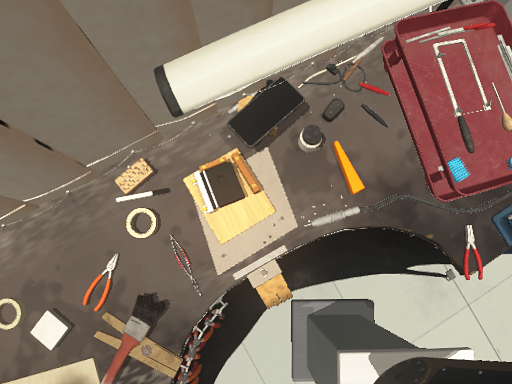

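View pics/scene0.png

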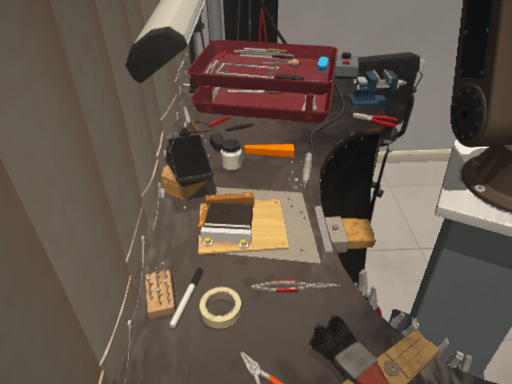

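The top view shows the wedge at about (348,167), with its thin end at (337,143) and its head at (355,190). The jar is at (311,138) and the holder board around (232,195), with the slot on the right of the block beside the brown cheek at about (246,172).

Create h.py:
```python
import numpy as np,cv2
def cloud(c):
    K=np.array([[c["fx"],0,c["cx"]],[0,c["fy"],c["cy"]],[0,0,1]],float)
    h,w=c["z_map"].shape
    uv=np.stack(np.meshgrid(np.arange(w),np.arange(h)),-1).reshape(-1,1,2).astype(float)
    n=cv2.undistortPoints(uv,K,np.array(c["D"],float)).reshape(h,w,2)
    z=c["z_map"];P=np.dstack([n*z[...,None],z]);T=np.array(c["cam_to_world"])
    W=P@T[:3,:3].T+T[:3,3];W[z==0]=np.nan
    return W
def rays(c,uv):
    K=np.array([[c["fx"],0,c["cx"]],[0,c["fy"],c["cy"]],[0,0,1]],float)
    n=cv2.undistortPoints(np.array(uv,float).reshape(-1,1,2),K,np.array(c["D"],float)).reshape(-1,2)
    T=np.array(c["cam_to_world"]);return T[:3,3],np.c_[n,np.ones(len(n))]@T[:3,:3].T
def onplane(c,uv,z):
    o,d=rays(c,uv);return o+d*((z-o[2])/d[:,2])[:,None]
```

Run:
```python
from h import *
for n in("top","scene"):
    c=dict(np.load(n+"0.npz"));W=cloud(c);hsv=cv2.cvtColor(c["frame"],cv2.COLOR_RGB2HSV)
    m=cv2.inRange(hsv,(8,180,120),(22,255,255))
    box=(W[...,0]>.45)&(W[...,0]<.75)&(W[...,1]<.25)&(W[...,1]>.0)
    m[~box]=0
    k,l,st,ce=cv2.connectedComponentsWithStats(m);i=1+np.argmax(st[1:,4]);q=l==i
    p=W[q];print(n,st[i],"z pct",np.percentile(p[:,2],[5,50,90,98]).round(4))
    t=p[p[:,2]>.017];print(cv2.minAreaRect((t[:,:2]*1000).astype(np.float32)),cv2.boxPoints(cv2.minAreaRect((t[:,:2]*1000).astype(np.float32))).round(1).tolist())
    # holder heights: table of z in mm
    if n=="top":
        z=(W[145:250:4,180:295:4,2]*1000);print(np.nan_to_num(z).round().astype(int))
        jb=W[120:158,295:330];j=jb[jb[...,2]>.05];print("jar",np.nanmean(j,0),np.nanmax(j,0))
v=cv2.imread("pics/top0.png");cv2.imwrite("pics/crop0.png",cv2.resize(v[130:250,170:300],None,fx=6,fy=5.0,interpolation=cv2.INTER_CUBIC)[:600,:780])
```

```text
top [333 141  32  53 606] z pct [0.0023 0.0207 0.023  0.0243]
((576.5342407226562, 139.77471923828125), (128.3661346435547, 30.74105453491211), 26.326946258544922) [[512.2000122070312, 125.0999984741211], [525.7999877929688, 97.5], [640.9000244140625, 154.5], [627.2000122070312, 182.0]]
[[-2 -2 -5  1  0  0  1  1 -3 -1  3  1  0 -1 -3  0  2 75 78 53 -3  0 -1 -2
  -2 -1 -1  1 -1]
 [-1  0  0 -2  0 -5  1  1 -3 -2 -3  0  0  0  8  1 -2  2  2 -2  0  2 -1  3
   2  0  0 -2  1]
 [ 1  1 -1 -2 -4 -1 -1  1  1 -1  0 -2  8 39 40  6 -2  0  1  0 -1  3  0 -3
   1 -4  2 -1 -3]
 [ 0 -1 -1  1  1  0  0 -2 -2 -2  7 32  8 31 39 35 -3 -2  3  2  0  1  1  0
   1  0  2 -1 -2]
 [ 2 -1 -1 -1  1 -1  0  2 33 34 33 34  8  3 37 36  5  0  1 -1  3  1  2  1
   2  1  0 -2 -1]
 [-3  1 -2 -1  1 32 34 33 30 27 35 35 35  6 12 37 37  0  1  1  1  2  0  1
   0 -1  0  0  3]
 [-3 -2  1  3 -1 31 29 31 36 36 36 37 36 33  7 37 37  6 -3  0 -1  3  1  0
  -2 -2 -2  1 -1]
 [ 0  0 -1 10 35 33 32 38 33 36 35 36 38 34  6  8 36 39  8  3  2  0  0  3
   1  3  0 -2 -2]
 [-1 -2  7 12 34 32 33 35 33 36 31 33 36 35 38  5 25 36 36  2  2  4  2  0
  
[... 1360 characters left out ...]
 0  3  0  0  1  4
   2  0 -1 -2  3]
 [-1 -2 -1  0  1  1  1  0 -1  2  7  6 -4  0  1  0  0  1  2  1 -1  0  4  0
  -1 -2  2 -4  2]
 [-2 -2 -2  0 -1 -1 -2  3  3 -2  2  2  3  4 -1  2  2  3  2  2  0  3 -1  5
   0  1 -3 -2 -1]
 [ 0 -1  0 -1  0  0  0  0  0  2  1  2  0  1  1  2  1  1  2 -1 -2  1  0 -1
  -1  1  0 -1 -6]]
jar [0.63881849 0.22730959 0.06267014] [0.66295869 0.2489834  0.0683319 ]
scene [244 144  51  13 548] z pct [0.0023 0.0179 0.0238 0.0249]
((576.7322387695312, 137.3111572265625), (128.443603515625, 32.960506439208984), 24.86334800720215) [[511.5, 125.30000305175781], [525.4000244140625, 95.4000015258789], [641.9000244140625, 149.39999389648438], [628.0999755859375, 179.3000030517578]]
```

View pics/crop0.png

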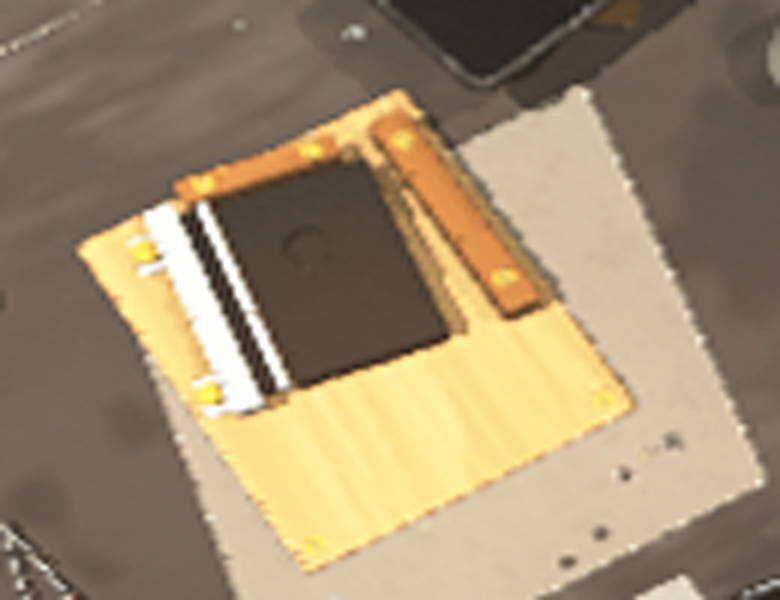

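The crop shows the board corners at near-left (310,570), near-right (632,408), far-left (80,247) and far-right (405,92). The inner top edge of the cheek runs (372,125) to (505,315), and the slot opens toward the robot.

Run:
```python
from h import *
c=dict(np.load("top0.npz"));W=cloud(c);hsv=cv2.cvtColor(c["frame"],cv2.COLOR_RGB2HSV)
f=lambda p:(np.array(p,float)+.5)/[6,5]-.5+[170,130]
b=onplane(c,f([(310,570),(632,408),(80,247),(405,92)]),.008)*1000
print("board NL NR FL FR",b[:,:2].round(1).tolist());NL,NR,FL,FR=b[:,:2]
ang=lambda v:np.degrees(np.arctan2(v[1],v[0])).round(2)
print(np.linalg.norm(FL-NL),np.linalg.norm(FR-NR),np.linalg.norm(NL-NR),np.linalg.norm(FL-FR),ang(FL-NL),ang(FR-NR),ang(NL-NR)-90,ang(FL-FR)-90)
k=onplane(c,f([(372,125),(505,315),(405,112),(543,295)]),.038)[:,:2]*1000
print("cheek",k.round(1).tolist(),ang(k[0]-k[1]),ang(k[2]-k[3]))
p=onplane(c,f([(310,570),(632,408),(80,247)]),.008)
# cheek from depth + colour, both views
for n in("top","scene"):
    c=dict(np.load(n+"0.npz"));W=cloud(c);hsv=cv2.cvtColor(c["frame"],cv2.COLOR_RGB2HSV)
    q=(W[...,2]>.031)&(W[...,2]<.045)&(hsv[...,1]>110)&(hsv[...,2]>90)&(W[...,0]>.45)&(W[...,0]<.75)&(W[...,1]>.28)&(W[...,1]<.5)
    kk,l,st,ce=cv2.connectedComponentsWithStats(q.astype(np.uint8))
    for i in range(1,kk):
        if st[i,4]>40:
            t=(W[l==i][:,:2]*1000).astype(np.float32);r=cv2.minAreaRect(t);print(n,st[i].tolist(),r,cv2.boxPoints(r).round(1).tolist())
# wedge outline
c=dict(np.load("top0.npz"));W=cloud(c);hsv=cv2.cvtColor(c["frame"],cv2.COLOR_RGB2HSV)
m=cv2.inRange(hsv,(8,150,110),(24,255,255));m[:130]=0;m[205:]=0;m[:,:325]=0;m[:,375:]=0
m[W[...,2]<.012]=0
ct=max(cv2.findContours(m,0,1)[0],key=cv2.contourArea)
h=cv2.convexHull((onplane(c,ct.reshape(-1,2),.022)[:,:2]*1000).astype(np.float32))
r=cv2.minAreaRect(h);print(r,cv2.boxPoints(r).round(1).tolist());print(cv2.approxPolyDP(h,4,True).reshape(-1,2).round(1).tolist())
v=cv2.imread("pics/scene0.png");cv2.imwrite("pics/crop1.png",cv2.resize(v[180:270,185:305],None,fx=6,fy=6,interpolation=cv2.INTER_CUBIC))
```

```text
board NL NR FL FR [[392.8, 431.1], [469.0, 307.6], [543.0, 525.4], [620.2, 398.4]]
177.38351974012164 176.39328218035052 145.08603193250048 148.56479061328494 32.11 30.99 31.680000000000007 31.290000000000006
cheek [[596.0, 409.8], [507.7, 357.7], [602.3, 397.1], [517.1, 343.4]] 30.53 32.25
top [231, 151, 29, 42, 317] ((557.5460205078125, 378.38201904296875), (104.00468444824219, 16.26819610595703), 32.09432601928711) [[509.20001220703125, 357.6000061035156], [517.7999877929688, 343.8999938964844], [605.9000244140625, 399.1000061035156], [597.2999877929688, 412.8999938964844]]
top [199, 157, 28, 14, 125] ((576.7327880859375, 454.19696044921875), (11.461528778076172, 65.67721557617188), 22.360414505004883) [[558.9000244140625, 482.3999938964844], [583.9000244140625, 421.6000061035156], [594.5, 426.0], [569.5, 486.70001220703125]]
scene [166, 179, 17, 11, 69] ((693.1796875, 395.80389404296875), (3.911647319793701, 48.30331802368164), 84.9959487915039) [[668.9000244140625, 396.0], [717.0999755859375, 391.70001220703125], [717.4000244140625, 395.6000061035156], [669.2999877929688, 399.89
[... 300 characters left out ...]
035156]]
scene [198, 205, 11, 23, 131] ((577.5775146484375, 452.51666259765625), (12.357559204101562, 65.85812377929688), 23.27281379699707) [[558.9000244140625, 480.29998779296875], [584.9000244140625, 419.79998779296875], [596.2999877929688, 424.70001220703125], [570.2000122070312, 485.20001220703125]]
((575.578125, 141.53453063964844), (128.22314453125, 33.596038818359375), 26.558998107910156) [[510.70001220703125, 127.9000015258789], [525.7000122070312, 97.80000305175781], [640.4000244140625, 155.1999969482422], [625.4000244140625, 185.1999969482422]]
[[636.7999877929688, 162.39999389648438], [629.2999877929688, 169.8000030517578], [511.70001220703125, 126.0], [528.5, 99.19999694824219]]
```

View pics/crop1.png

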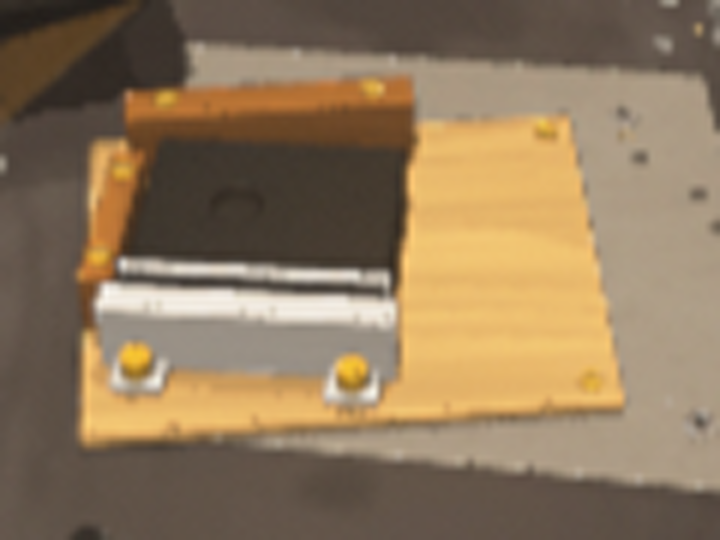

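The scene crop confirms the layout: the cheek runs along the top, the slot mouth opens to the right at about (412,140), and the board in front of it is clear. The cheek midpoint agrees across the board corners, the top depth and the scene depth to within about 1.5 mm.

```bash
cat >> h.py <<'E'
from scipy.spatial.transform import Rotation as R
def go(x,y,z,yaw,s=None):
    if s is None:
        from plant import r; s=r.get_state()
    A=R.from_euler('xyz',s["eef_rot"],degrees=True);B=R.from_euler('xyz',[180,0,yaw],degrees=True)
    d=A.inv().apply(np.array([x,y,z])-s["tcp_pos"]);w=(A.inv()*B).as_rotvec(degrees=True)
    print("d",d.round(4).tolist(),"rot",w.round(2).tolist(),"n",round(np.linalg.norm(d)/.0417,1));return d,w
H0=np.array([.5314,.4245]);HY=31.4
def hol(x,y):  # holder mm -> world
    a=np.radians(HY);return H0+np.array([np.cos(a)*x-np.sin(a)*y,np.sin(a)*x+np.cos(a)*y])/1000
E
python3 -c "
from h import *
go(.5785,.135,.227,-154);go(.5785,.135,.12,-154)"
```

```text
d [-0.593, 0.6393, -0.0004] rot [0.08, -0.0, -9.46] n 20.9
d [-0.593, 0.6391, 0.1066] rot [0.08, -0.0, -9.46] n 21.1
```

```bash
python3 drive.py '[[[-0.027,0.029,0],[0,0,0]],[[-0.054,0.058,0],[0,0,0]],[[-0.081,0.087,0],[0,0,-1]],[[-0.108,0.116,0],[0,0,-2]],[[-0.135,0.145,0],[0,0,-3]],[[-0.162,0.174,0],[0,0,-4]],[[-0.189,0.203,0],[0,0,-5]],[[-0.216,0.232,0],[0,0,-6]],[[-0.243,0.261,0],[0,0,-7]],[[-0.270,0.290,0],[0,0,-8]],[[-0.297,0.320,0],[0,0,-9.4]],[[-0.297,0.320,0],[0,0,-9.4]]]' 0.05 ; python3 -c "
from h import *
go(.5785,.135,.12,-154)"
```

```text
time_s: 1.1
tcp_pos: [0.3881, -0.2509, 0.2268]
eef_rot: [-180.0, 0.1, -153.7]
contact_force: [-0.3, -0.6, 0.2]
gripper_width: 0.0497
gripper_force: 0.0
d [-0.3416, 0.2615, 0.1073] rot [-0.01, 0.09, 0.33] n 10.6
```

```bash
python3 drive.py '[[[-0.03,0.024,0],[0,0,0]],[[-0.06,0.048,0],[0,0,0]],[[-0.09,0.071,0],[0,0,0]],[[-0.12,0.094,0],[0,0,0]],[[-0.15,0.117,0],[0,0,0]],[[-0.18,0.14,0],[0,0,0]],[[-0.21,0.163,0],[0,0,0]],[[-0.24,0.186,0],[0,0,0]],[[-0.27,0.208,0],[0,0,0]],[[-0.3,0.231,0.01],[0,0,0]],[[-0.33,0.254,0.02],[0,0,0]],[[-0.342,0.262,0.03],[0,0,0]]]'; python3 drive.py '[[[0,0,0.03],[0,0,0]],[[0,0,0.045],[0,0,0]],[[0,0,0.045],[0,0,0]]]'
python3 - <<'E'
from h import *
from plant import r
c=r.capture("wrist");cv2.imwrite("pics/w1.png",c["frame"][:,:,::-1]);np.savez("w1.npz",**c)
W=cloud(c);hsv=cv2.cvtColor(c["frame"],cv2.COLOR_RGB2HSV)
m=cv2.inRange(hsv,(8,150,90),(24,255,255));m[~(W[...,2]>.015)]=0
k,l,st,ce=cv2.connectedComponentsWithStats(m);i=1+np.argmax(st[1:,4]);m=(l==i).astype(np.uint8)
ct=max(cv2.findContours(m,0,1)[0],key=cv2.contourArea)
h=cv2.convexHull((onplane(c,ct.reshape(-1,2),.022)[:,:2]*1000).astype(np.float32))
q=cv2.minAreaRect(h);print(st[i],q,cv2.boxPoints(q).round(1).tolist(),cv2.approxPolyDP(h,4,True).reshape(-1,2).round(1).tolist())
go(.5785,.135,.005,-154)
E
```

```text
time_s: 2.1
tcp_pos: [0.5803, 0.1333, 0.1955]
eef_rot: [180.0, 0.0, -153.9]
contact_force: [0.8, -0.1, -0.0]
gripper_width: 0.0499
gripper_force: 0.0
time_s: 2.35
tcp_pos: [0.5761, 0.1287, 0.1471]
eef_rot: [180.0, -0.4, -154.1]
contact_force: [-1.4, -1.0, 0.3]
gripper_width: 0.0501
gripper_force: 0.0
[ 149  319  335   23 4251] ((695.1651000976562, 268.69647216796875), (22.876426696777344, 379.482666015625), 25.98565101623535) [[601.7000122070312, 434.20001220703125], [768.0, 93.0999984741211], [788.5999755859375, 103.0999984741211], [622.2999877929688, 444.29998779296875]] [[622.2000122070312, 444.20001220703125], [612.0999755859375, 415.79998779296875], [772.0999755859375, 102.0], [787.4000244140625, 102.5999984741211]]
d [-0.0044, 0.0052, 0.1445] rot [-0.01, -0.27, -0.05] n 3.5
```

View pics/w1.png

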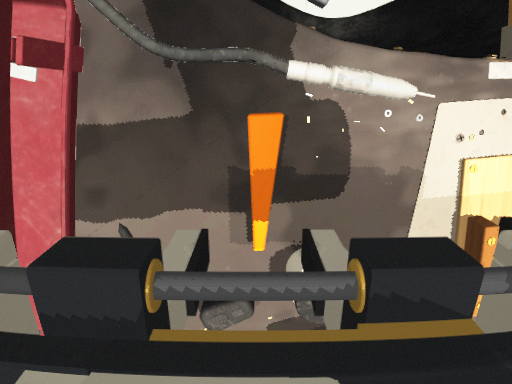

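In the wrist view the wedge head runs (248,114)–(284,114) and the tip is at about (260,250), with the straight face on the left. It lies between the open fingers; the jar is at lower right, outside them.

Run:
```python
from h import *
c=dict(np.load("w1.npz"));hsv=cv2.cvtColor(c["frame"],cv2.COLOR_RGB2HSV)
m=cv2.inRange(hsv,(5,170,90),(24,255,255));m[:100]=0;m[258:]=0;m[:,:235]=0;m[:,295:]=0
ct=max(cv2.findContours(m,0,1)[0],key=cv2.contourArea).reshape(-1,2)
h=cv2.convexHull((onplane(c,ct,.022)[:,:2]*1000).astype(np.float32))
q=cv2.minAreaRect(h);print(ct.min(0),ct.max(0),q,cv2.boxPoints(q).round(1).tolist(),cv2.approxPolyDP(h,4,True).reshape(-1,2).round(1).tolist())
```

```text
[247 112] [283 250] ((573.810546875, 139.21524047851562), (130.37686157226562, 31.02138900756836), 27.200111389160156) [[508.70001220703125, 123.19999694824219], [522.9000244140625, 95.5999984741211], [638.9000244140625, 155.1999969482422], [624.7000122070312, 182.8000030517578]] [[510.0, 121.0], [525.4000244140625, 97.0999984741211], [637.2000122070312, 158.10000610351562], [633.7999877929688, 165.10000610351562]]
```

```bash
python3 -c "
from h import *
go(.577,.135,.004,-153)"
```

```text
d [-0.0031, 0.0058, 0.1455] rot [-0.01, -0.27, -1.05] n 3.5
```

```bash
python3 drive.py '[[[-0.002,0.004,0.03],[0,0,-1]],[[-0.003,0.006,0.06],[0,0,-1]],[[-0.003,0.006,0.09],[0,0,-1]],[[-0.003,0.006,0.11],[0,0,-1]],[[-0.003,0.006,0.11],[0,0,-1]],[[-0.003,0.006,0.11],[0,0,-1]]]'; python3 -c "
from h import *
go(.577,.135,.004,-153)"
```

```text
time_s: 2.9
tcp_pos: [0.5792, 0.1359, 0.0423]
eef_rot: [-180.0, -0.0, -153.1]
contact_force: [0.3, 1.0, 0.5]
gripper_width: 0.0499
gripper_force: 0.0
d [0.0023, 0.0002, 0.0383] rot [-0.03, -0.03, -0.05] n 0.9
```

```bash
python3 drive.py '[[[0.002,0,0.015],[0,0,0]],[[0.002,0,0.03],[0,0,0]],[[0.002,0,0.037],[0,0,0]],[[0.002,0,0.037],[0,0,0]],[[0.002,0,0.037],[0,0,0]]]'; python3 drive.py '[[[0,0,0],[0,0,0]],[[0,0,0],[0,0,0]],[[0,0,0],[0,0,0]],[[0,0,0],[0,0,0]],[[0,0,0],[0,0,0]],[[0,0,0],[0,0,0]]]' 0.01 12;python3 drive.py '[[[0,0,0],[0,0,0]],[[0,0,0],[0,0,0]],[[0,0,0],[0,0,0]],[[0,0,0],[0,0,0]]]'
```

```text
time_s: 3.32
tcp_pos: [0.5779, 0.1357, 0.0061]
eef_rot: [-180.0, 0.1, -153.0]
contact_force: [0.3, 0.4, -0.9]
gripper_width: 0.0501
gripper_force: 0.0
time_s: 3.82
tcp_pos: [0.5771, 0.1354, 0.0049]
eef_rot: [-180.0, 0.0, -153.0]
contact_force: [-1.2, -0.9, 3.6]
gripper_width: 0.022
gripper_force: 11.9
time_s: 4.15
tcp_pos: [0.5771, 0.1354, 0.0049]
eef_rot: [-180.0, 0.0, -153.0]
contact_force: [-1.9, 0.1, 5.3]
gripper_width: 0.0222
gripper_force: 11.9
```

```bash
python3 drive.py '[[[0,0,-0.02],[0,0,0]],[[0,0,-0.05],[0,0,0]],[[0,0,-0.08],[0,0,0]],[[0,0,-0.1],[0,0,0]],[[0,0,-0.1],[0,0,0]],[[0,0,-0.1],[0,0,0]]]'
cat > wp.py <<'E'
from h import *
from plant import r
import sys
def wedge(zs,lo=100,hi=384):
    c=r.capture("wrist");s=r.get_state();hsv=cv2.cvtColor(c["frame"],cv2.COLOR_RGB2HSV)
    m=cv2.inRange(hsv,(5,170,90),(24,255,255));m[:lo]=0;m[hi:]=0;m[:,:225]=0;m[:,320:]=0
    ct=max(cv2.findContours(m,0,1)[0],key=cv2.contourArea).reshape(-1,2)
    h=cv2.convexHull((onplane(c,ct,zs)[:,:2]*1000).astype(np.float32))
    q=cv2.minAreaRect(h);print(ct.min(0),ct.max(0),q,cv2.boxPoints(q).round(1).tolist())
    print(s["tcp_pos"],s["eef_rot"])
    cv2.imwrite("pics/"+sys.argv[1],c["frame"][:,:,::-1])
E
python3 - w2.png <<'E'
from wp import *
z=r.get_state()["tcp_pos"][2]
wedge(z+.017,20,290)
for n in ("top",):
    c=r.capture(n);W=cloud(c);hsv=cv2.cvtColor(c["frame"],cv2.COLOR_RGB2HSV)
    m=cv2.inRange(hsv,(8,180,120),(22,255,255));q=(m>0)&(W[...,2]>.09)&(W[...,2]<.14);p=W[q];print(len(p),np.percentile(p[:,2],[5,50,95]))
    print(cv2.minAreaRect((p[:,:2]*1000).astype(np.float32)))
E
```

```text
time_s: 4.65
tcp_pos: [0.5774, 0.1357, 0.1056]
eef_rot: [180.0, 0.1, -153.1]
contact_force: [-0.6, 0.4, -2.2]
gripper_width: 0.0221
gripper_force: 11.9
[227 124] [298 271] ((548.1127319335938, 125.02359008789062), (71.78180694580078, 30.838069915771484), 26.977807998657227) [[509.1000061035156, 122.5], [523.0999755859375, 95.0], [587.0999755859375, 127.5999984741211], [573.0999755859375, 155.0]]
[0.57661947 0.13532212 0.10430339] [ 1.79972983e+02  5.19032689e-03 -1.53071436e+02]Traceback (most recent call last):
  File "<stdin>", line 6, in <module>
    return _quantile_unchecked(
        a, q, axis, out, overwrite_input, method, keepdims, weights)
    return _ureduce(a,
                    func=_quantile_ureduce_func,
    ...<5 lines>...
                    overwrite_input=overwrite_input,
                    method=method)
    r = func(a, **kwargs)
    result = _quantile(arr,
                       quantiles=q,
    ...<2 lines>...
                       out=out,
                       weights=wgt)
    slices_having_nans = np.isnan(arr[-1, ...])
                                  ~~~^^^^^^^^^
IndexError: index -1 is out of bounds for axis 0 with size 0
```

View pics/w2.png

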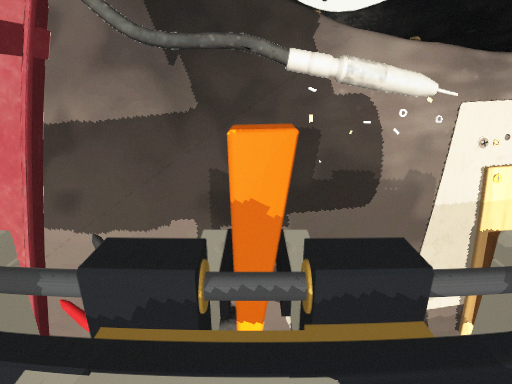

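The wedge is gripped flush on its straight face, with its left edge near-vertical in the image from (228,135) to (232,270). Its yaw equals the tool yaw to within 0.1°, so I'll carry it to the slot mouth.

```bash
python3 -c "
from h import *
print(hol(-135,-31.5));go(*hol(-135,-31.5),.06,-148.6)"
```

```text
[0.43258245 0.32727685]
d [0.0409, 0.2364, 0.0437] rot [0.02, -0.08, -4.47] n 5.8
```

```bash
python3 drive.py '[[[0.005,0.03,0],[0,0,-1]],[[0.011,0.065,0],[0,0,-2]],[[0.017,0.1,0],[0,0,-3]],[[0.023,0.135,0],[0,0,-4]],[[0.029,0.17,0.01],[0,0,-4.5]],[[0.035,0.205,0.025],[0,0,-4.5]],[[0.041,0.236,0.044],[0,0,-4.5]],[[0.041,0.236,0.044],[0,0,-4.5]],[[0.041,0.236,0.044],[0,0,-4.5]],[[0.041,0.236,0.044],[0,0,-4.5]]]'; python3 - w3.png <<'E'
from wp import *
z=r.get_state()["tcp_pos"][2]
wedge(z+.017,20,290)
c=r.capture("top");cv2.imwrite("pics/t3.png",c["frame"][:,:,::-1]);np.savez("t3.npz",**c)
c2=r.capture("scene");np.savez("s3.npz",**c2)
a=c["frame"][130:260,170:300,::-1];b=c2["frame"][170:270,185:320,::-1]
o=np.full((600,800,3),0,np.uint8);a=cv2.resize(a,(400,400));b=cv2.resize(b,(400,296));o[:400,:400]=a;o[:296,400:]=b;cv2.imwrite("pics/m3.png",o[:400])
for x in(-135,-115): go(*hol(x,-31.5),.015,-148.6)
E
```

```text
time_s: 5.58
tcp_pos: [0.433, 0.3267, 0.0596]
eef_rot: [-179.9, -0.1, -148.5]
contact_force: [0.5, -1.4, -0.3]
gripper_width: 0.022
gripper_force: 11.9
[227 124] [298 271] ((404.7297668457031, 313.82672119140625), (71.72859191894531, 30.849258422851562), 31.59076499938965) [[366.1000061035156, 308.20001220703125], [382.29998779296875, 281.8999938964844], [443.3999938964844, 319.5], [427.20001220703125, 345.79998779296875]]
[0.43359582 0.32653562 0.06007149] [-1.79963521e+02 -6.21781312e-02 -1.48557973e+02]
d [0.0009, 0.0015, 0.0457] rot [-0.0, 0.01, -0.03] n 1.1
d [-0.0191, 0.0015, 0.0457] rot [-0.0, 0.01, -0.03] n 1.2
```

View pics/m3.png

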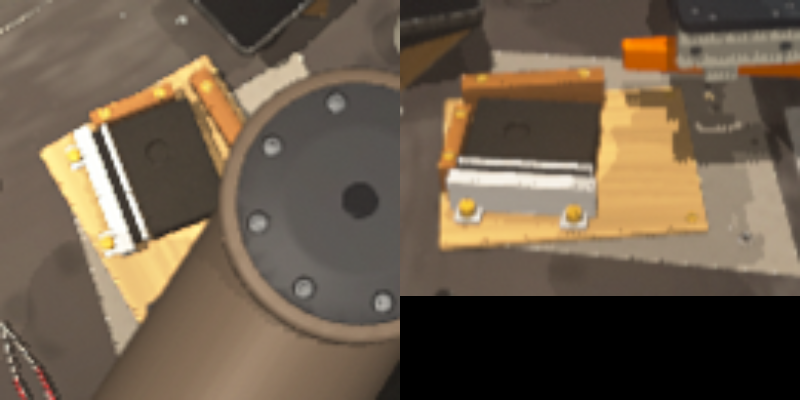

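The arm hides the slot in the top view, but the scene view shows the orange tip in front of the cheek with a clear approach. I'll lower it and insert gently.

```bash
python3 drive.py '[[[0.001,0.0015,0.02],[0,0,0]],[[0.001,0.0015,0.04],[0,0,0]],[[0.001,0.0015,0.044],[0,0,0]],[[0.001,0.0015,0.044],[0,0,0]],[[0.001,0.0015,0.044],[0,0,0]]]'; python3 drive.py '[[[-0.006,0,0],[0,0,0]],[[-0.012,0,0],[0,0,0]],[[-0.016,0,0],[0,0,0]],[[-0.02,0,0],[0,0,0]],[[-0.022,0,0],[0,0,0]],[[-0.022,0,0],[0,0,0]]]'
python3 - <<'E'
from h import *
from plant import r
go(*hol(-105,-31.5),.0135,-148.6)
c=r.capture("scene");b=c["frame"][170:270,185:320,::-1];cv2.imwrite("pics/s4.png",cv2.resize(b,(800,592),interpolation=cv2.INTER_CUBIC))
E
```

```text
time_s: 6.15
tcp_pos: [0.4325, 0.3276, 0.0171]
eef_rot: [-180.0, 0.0, -148.6]
contact_force: [0.5, 0.4, -0.5]
gripper_width: 0.0217
gripper_force: 11.9
time_s: 6.65
tcp_pos: [0.4511, 0.3397, 0.0166]
eef_rot: [180.0, 0.0, -148.6]
contact_force: [0.5, 0.8, -0.5]
gripper_width: 0.0219
gripper_force: 11.9
d [-0.0077, -0.001, 0.0031] rot [0.0, 0.02, 0.04] n 0.2
```

View pics/s4.png

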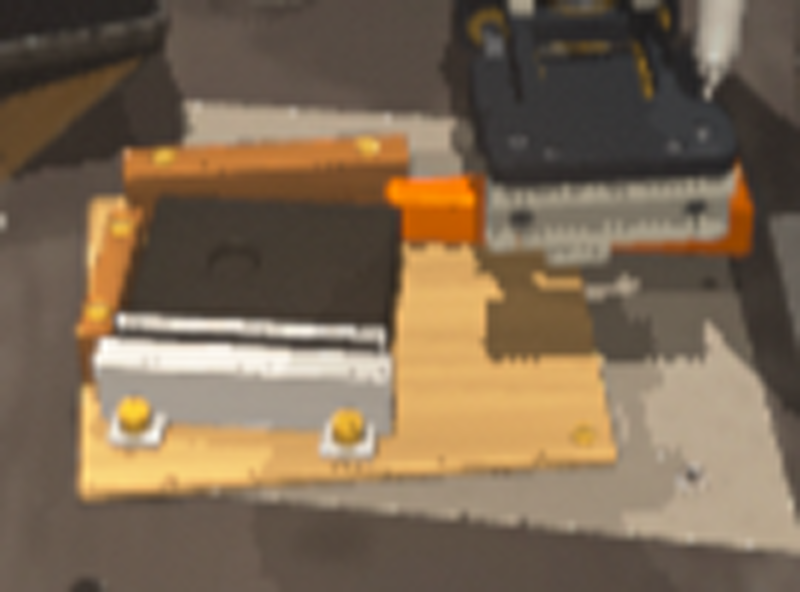

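The tip is entering between the block corner (400,205) and the cheek (408,160). I'll continue and then lower.

```bash
python3 drive.py '[[[-0.005,-0.001,0.001],[0,0,0]],[[-0.01,-0.001,0.002],[0,0,0]],[[-0.014,-0.001,0.002],[0,0,0]],[[-0.018,-0.001,0.002],[0,0,0]],[[-0.018,-0.001,0.002],[0,0,0]]]';  python3 drive.py '[[[-0.002,0,0.001],[0,0,0]],[[-0.004,0,0.001],[0,0,0]],[[-0.006,0,0.001],[0,0,0]],[[-0.006,0,0.001],[0,0,0]]]'; python3 drive.py '[[[0,0,0.0005],[0,0,0]],[[0,0,0.001],[0,0,0]],[[0,0,0.001],[0,0,0]]]'; python3 -c "
from h import *
go(*hol(-87,-31.5),.0135,-148.6)"
```

```text
time_s: 7.12
tcp_pos: [0.4673, 0.3485, 0.0145]
eef_rot: [-180.0, 0.0, -148.6]
contact_force: [0.1, -0.1, -0.1]
gripper_width: 0.0222
gripper_force: 11.9
time_s: 7.45
tcp_pos: [0.4719, 0.3513, 0.0136]
eef_rot: [-180.0, 0.0, -148.5]
contact_force: [-0.4, 0.6, -0.2]
gripper_width: 0.0219
gripper_force: 11.9
time_s: 7.7
tcp_pos: [0.4716, 0.351, 0.0128]
eef_rot: [-180.0, 0.0, -148.5]
contact_force: [0.0, -1.3, 2.1]
gripper_width: 0.022
gripper_force: 11.9
d [-0.0023, 0.0001, -0.0007] rot [-0.0, 0.01, 0.05] n 0.1
```

```bash
python3 drive.py '[[[0,0,0],[0,0,0]],[[0,0,0],[0,0,0]],[[0,0,0],[0,0,0]],[[0,0,0],[0,0,0]],[[0,0,-0.01],[0,0,0]],[[0,0,-0.03],[0,0,0]],[[0,0,-0.06],[0,0,0]],[[0,0,-0.06],[0,0,0]]]' 0.044; python3 drive.py '[[[0.03,0,0],[0,0,0]],[[0.06,0,0],[0,0,0]],[[0.09,0,0],[0,0,0]],[[0.095,0,0],[0,0,0]],[[0.095,0,0],[0,0,0]]]' 0 10;  python3 - <<'E'
from h import *
from plant import r
print(hol(-180,-28),np.hypot(*hol(-180,-28)))
go(*hol(-180,-28),.012,-148.6)
for n in("scene","top"):
    c=r.capture(n);cv2.imwrite(f"pics/{n}5.png",c["frame"][:,:,::-1])
    W=cloud(c);hsv=cv2.cvtColor(c["frame"],cv2.COLOR_RGB2HSV)
    m=cv2.inRange(hsv,(5,200,120),(20,255,255));q=(m>0)&(W[...,2]>.022)&(W[...,2]<.034)&(W[...,0]<.56)&(W[...,0]>.36)&(W[...,1]>.25)&(W[...,1]<.42)
    p=W[q]*1000;print(n,len(p))
    if len(p)>20:
        a=np.radians(HY);d=p[:,:2]-H0*1000;hx=d@[np.cos(a),np.sin(a)];hy=d@[-np.sin(a),np.cos(a)];print(np.percentile(hx,[0,1,99,100]).round(1),np.percentile(hy,[1,99]).round(1),np.median(p[:,2]),cv2.minAreaRect(p[:,:2].astype(np.float32)))
c=r.capture("scene")
E
```

```text
time_s: 8.37
tcp_pos: [0.4739, 0.3534, 0.0785]
eef_rot: [179.9, 0.4, -148.5]
contact_force: [1.6, 0.7, -0.1]
gripper_width: 0.0439
gripper_force: 0.0
time_s: 8.78
tcp_pos: [0.3894, 0.3007, 0.0736]
eef_rot: [180.0, 0.0, -148.5]
contact_force: [-0.4, 0.8, 0.1]
gripper_width: 0.0165
gripper_force: 0.0
[0.39234913 0.30681884] 0.49807192233200553
d [-0.0057, 0.0036, 0.0616] rot [0.04, 0.05, 0.09] n 1.5
scene 453
[-152.2 -151.   -26.4  -22.1] [-43.1 -14.8] 30.13145317751298 ((474.76068115234375, 349.9591979980469), (132.21385192871094, 28.599905014038086), 25.14215660095215)
top 100
[-132.6 -130.7  -25.1  -24.1] [-41.  -16.1] 29.106878644199863 ((481.1053161621094, 354.1482238769531), (110.1245346069336, 23.45326805114746), 23.76321792602539)
```

View pics/scene5.png

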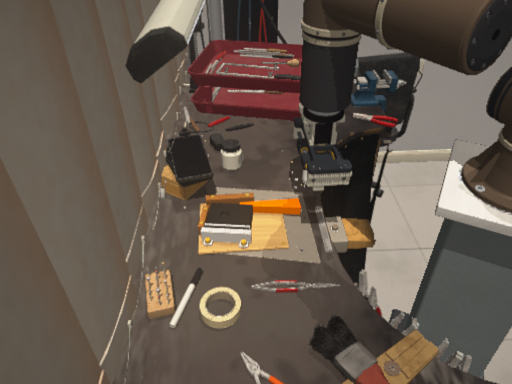

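The wedge lies flat on the board (top at 30 mm) with its tip about 26 mm inside the mouth and its head at holder x ≈ -153. Next I'll lower the closed fingers behind the head.

```bash
python3 drive.py '[[[-0.002,0.0035,0.02],[0,0,0]],[[-0.004,0.0035,0.045],[0,0,0]],[[-0.004,0.0035,0.062],[0,0,0]],[[-0.004,0.0035,0.062],[0,0,0]],[[-0.004,0.0035,0.062],[0,0,0]]]'; python3 drive.py '[[[-0.004,0,0],[0,0,0]],[[-0.008,0,0],[0,0,0]],[[-0.012,0,0],[0,0,0]],[[-0.012,0,0],[0,0,0]]]'; python3 -c "
from h import *
go(*hol(-165,-28),.012,-148.6)"
```

```text
time_s: 9.35
tcp_pos: [0.3925, 0.3064, 0.0099]
eef_rot: [-179.9, -0.1, -148.6]
contact_force: [0.1, 0.0, 0.9]
gripper_width: 0.0006
gripper_force: 0.0
time_s: 9.68
tcp_pos: [0.4037, 0.3142, 0.0115]
eef_rot: [179.9, 0.1, -148.5]
contact_force: [0.0, 0.5, -0.4]
gripper_width: 0.0005
gripper_force: 0.0
d [-0.0015, -0.0004, -0.0005] rot [0.05, 0.13, 0.06] n 0.0
```

```bash
python3 drive.py '[[[-0.002,0,0],[0,0,0]],[[-0.004,0,0],[0,0,0]],[[-0.006,0,0],[0,0,0]],[[-0.008,0,0],[0,0,0]],[[-0.008,0,0],[0,0,0]]]'; python3 drive.py '[[[-0.001,0,0],[0,0,0]],[[-0.002,0,0],[0,0,0]],[[-0.003,0,0],[0,0,0]],[[-0.004,0,0],[0,0,0]],[[-0.004,0,0],[0,0,0]]]'; python3 drive.py '[[[-0.001,0,0],[0,0,0]],[[-0.002,0,0],[0,0,0]],[[-0.003,0,0],[0,0,0]],[[-0.003,0,0],[0,0,0]],[[-0.003,0,0],[0,0,0]]]'; python3 -c "
from h import *
go(*hol(-150,-28),.012,-148.6)"
```

```text
time_s: 10.1
tcp_pos: [0.4095, 0.3172, 0.0106]
eef_rot: [180.0, 0.0, -148.5]
contact_force: [-0.4, 0.7, -0.2]
gripper_width: 0.0003
gripper_force: 0.0
time_s: 10.52
tcp_pos: [0.4128, 0.3192, 0.0105]
eef_rot: [180.0, 0.0, -148.5]
contact_force: [0.2, -0.0, -0.6]
gripper_width: 0.0005
gripper_force: 0.0
time_s: 10.93
tcp_pos: [0.4153, 0.3207, 0.0106]
eef_rot: [180.0, 0.0, -148.6]
contact_force: [-0.4, -0.1, 0.6]
gripper_width: 0.0004
gripper_force: 0.0
d [-0.0032, 0.0001, -0.0014] rot [0.0, 0.01, 0.05] n 0.1
```

```bash
for i in 1 2 3; do python3 drive.py '[[[-0.001,0,0],[0,0,0]],[[-0.002,0,0],[0,0,0]],[[-0.002,0,0],[0,0,0]]]' | sed -n '2p;4p'; done; python3 -c "
from h import *
go(*hol(-150,-28),.012,-148.6)"
```

```text
tcp_pos: [0.4171, 0.3218, 0.0106]
contact_force: [-0.6, 1.0, 0.3]
tcp_pos: [0.4188, 0.3229, 0.0106]
contact_force: [-0.2, -0.7, 0.1]
tcp_pos: [0.4205, 0.324, 0.0106]
contact_force: [-0.2, 1.5, -0.7]
d [0.003, 0.0, -0.0014] rot [0.0, 0.01, 0.05] n 0.1
```

```bash
for i in 1 2; do python3 drive.py '[[[-0.001,0,0],[0,0,0]],[[-0.002,0,-0.0005],[0,0,0]],[[-0.002,0,-0.0005],[0,0,0]]]' | sed -n '2p;4p'; done
cat > pos.py <<'E'
from h import *
from plant import r
c=r.capture("scene");W=cloud(c);hsv=cv2.cvtColor(c["frame"],cv2.COLOR_RGB2HSV)
m=cv2.inRange(hsv,(5,200,120),(20,255,255));q=(m>0)&(W[...,2]>.022)&(W[...,2]<.034)&(W[...,0]<.62)&(W[...,0]>.36)&(W[...,1]>.25)&(W[...,1]<.42)
p=W[q]*1000;a=np.radians(HY);d=p[:,:2]-H0*1000;hx=d@[np.cos(a),np.sin(a)];hy=d@[-np.sin(a),np.cos(a)]
print(len(p),np.percentile(hx,[0,1,99,100]).round(1),np.percentile(hy,[1,99]).round(1))
s=r.get_state();d=np.array(s["tcp_pos"][:2])*1000-H0*1000;print("tcp hol",d@[np.cos(a),np.sin(a)],d@[-np.sin(a),np.cos(a)])
E
python3 pos.py
```

```text
tcp_pos: [0.4222, 0.325, 0.0111]
contact_force: [0.5, 0.7, 0.1]
tcp_pos: [0.4239, 0.3261, 0.0117]
contact_force: [-0.6, -0.1, -0.3]
327 [-115.6 -113.    -7.    -2.7] [-49.6 -18. ]
tcp hol -143.0712094124524 -28.04386982392313
```

```bash
for i in 1 2 3 4; do python3 drive.py '[[[-0.001,0,0],[0,0,0]],[[-0.002,0,0],[0,0,0]],[[-0.002,0,0],[0,0,0]]]' | sed -n '2p;4p'; done; python3 pos.py
```

```text
tcp_pos: [0.4256, 0.3271, 0.0116]
contact_force: [0.3, -0.1, -0.1]
tcp_pos: [0.4273, 0.3281, 0.0116]
contact_force: [-1.0, -0.2, 0.3]
tcp_pos: [0.429, 0.3292, 0.0116]
contact_force: [-0.6, 0.5, 0.8]
tcp_pos: [0.4307, 0.3302, 0.0116]
contact_force: [0.3, -0.6, 0.2]
304 [-106.8 -104.2   -0.5    5.9] [-47.4 -17.4]
tcp hol -135.14623271931163 -28.05162379754446
```

```bash
for i in 1 2 3 4 5 6; do python3 drive.py '[[[-0.0005,0,0],[0,0,0]],[[-0.001,0,0],[0,0,0]],[[-0.0015,0,0],[0,0,0]],[[-0.0015,0,0],[0,0,0]]]' | sed -n '2p;4p'; done; python3 pos.py
```

```text
tcp_pos: [0.4319, 0.3308, 0.0115]
contact_force: [-0.7, 0.1, 0.5]
tcp_pos: [0.4332, 0.3317, 0.0116]
contact_force: [0.3, -0.7, -0.1]
tcp_pos: [0.4345, 0.3325, 0.0116]
contact_force: [0.5, 0.7, 0.1]
tcp_pos: [0.4357, 0.3332, 0.0116]
contact_force: [0.2, -0.4, -0.4]
tcp_pos: [0.437, 0.334, 0.0115]
contact_force: [-0.2, -1.2, 0.1]
tcp_pos: [0.4383, 0.3348, 0.0116]
contact_force: [-0.7, -0.3, 0.7]
289 [-96.1 -95.1  12.4  14.6] [-49.3 -17.7]
tcp hol -126.17019130968538 -28.05679941645701
```

```bash
for i in 1 2 3 4 5 6; do python3 drive.py '[[[-0.0005,0,0],[0,0,0]],[[-0.001,0,0],[0,0,0]],[[-0.0015,0,0],[0,0,0]],[[-0.0015,0,0],[0,0,0]]]' | sed -n '2p;4p'; done
```

```text
tcp_pos: [0.4396, 0.3356, 0.0115]
contact_force: [-0.3, -0.1, -0.7]
tcp_pos: [0.4409, 0.3364, 0.0116]
contact_force: [-0.2, -0.6, -0.3]
tcp_pos: [0.4421, 0.3371, 0.0115]
contact_force: [-0.2, -0.4, -0.4]
tcp_pos: [0.4434, 0.3379, 0.0116]
contact_force: [0.6, -1.3, 1.3]
tcp_pos: [0.4447, 0.3386, 0.0115]
contact_force: [-0.1, -1.0, -0.1]
tcp_pos: [0.4458, 0.3391, 0.0115]
contact_force: [-1.3, -1.6, 1.5]
```

```bash
for i in 1 2 3; do python3 drive.py '[[[-0.0005,0,0],[0,0,0]],[[-0.001,0,0],[0,0,0]],[[-0.001,0,0],[0,0,0]],[[-0.001,0,0],[0,0,0]]]' | sed -n '2p;4p'; done; python3 pos.py
```

```text
tcp_pos: [0.4464, 0.3394, 0.0115]
contact_force: [-2.8, -4.0, 3.5]
tcp_pos: [0.4472, 0.3397, 0.0114]
contact_force: [-3.3, -5.0, 3.6]
tcp_pos: [0.4478, 0.34, 0.0114]
contact_force: [-3.7, -5.3, 4.1]
267 [-83.  -82.1  21.   25.3] [-48.1 -19.6]
tcp hol -115.33769195236196 -28.57731158423971
```

```bash
python3 drive.py '[[[0.004,0,0],[0,0,0]],[[0.005,0,0],[0,0,0]],[[0.005,0,0],[0,0,0]]]' | sed -n '2p;4p';  python3 drive.py '[[[-0.002,0,0],[0,0,0]],[[-0.004,0,0],[0,0,0]],[[-0.005,0,0],[0,0,0]],[[-0.005,0,0],[0,0,0]]]' | sed -n '2p;4p'; for i in 1 2 ; do python3 drive.py '[[[-0.0005,0,0],[0,0,0]],[[-0.001,0,0],[0,0,0]],[[-0.001,0,0],[0,0,0]],[[-0.001,0,0],[0,0,0]]]' | sed -n '2p;4p'; done
```

```text
tcp_pos: [0.4445, 0.3391, 0.0118]
contact_force: [0.6, 0.3, -0.1]
tcp_pos: [0.4487, 0.3413, 0.0115]
contact_force: [-1.0, -0.7, 0.5]
tcp_pos: [0.4493, 0.3414, 0.0115]
contact_force: [-0.0, -1.2, -0.3]
tcp_pos: [0.45, 0.3416, 0.0115]
contact_force: [-1.2, -2.1, 3.2]
```

```bash
for i in 1 2; do python3 drive.py '[[[-0.0005,0,0],[0,0,0]],[[-0.001,0,0],[0,0,0]],[[-0.001,0,0],[0,0,0]],[[-0.001,0,0],[0,0,0]]]' | sed -n '2p;4p'; done; python3 drive.py '[[[0.004,0,0],[0,0,0]],[[0.005,0,0],[0,0,0]],[[0.005,0,0],[0,0,0]]]' | sed -n '2p;4p';  python3 drive.py '[[[-0.002,0,0],[0,0,0]],[[-0.004,0,0],[0,0,0]],[[-0.005,0,0],[0,0,0]],[[-0.005,0,0],[0,0,0]]]' | sed -n '2p;4p'; for i in 1 2 ; do python3 drive.py '[[[-0.0005,0,0],[0,0,0]],[[-0.001,0,0],[0,0,0]],[[-0.001,0,0],[0,0,0]],[[-0.001,0,0],[0,0,0]]]' | sed -n '2p;4p'; done;python3 pos.py
```

```text
tcp_pos: [0.4507, 0.342, 0.0114]
contact_force: [-3.7, -4.5, 3.6]
tcp_pos: [0.4514, 0.3423, 0.0114]
contact_force: [-4.5, -4.5, 3.9]
tcp_pos: [0.4479, 0.3412, 0.0118]
contact_force: [0.4, -0.0, 0.3]
tcp_pos: [0.4522, 0.3433, 0.0115]
contact_force: [-0.0, -0.5, 0.5]
tcp_pos: [0.4527, 0.3435, 0.0115]
contact_force: [-0.5, -1.1, -0.2]
tcp_pos: [0.4533, 0.3437, 0.0115]
contact_force: [-1.4, -1.8, 1.5]
237 [-76.6 -75.5  26.7  31.8] [-48.7 -20.6]
tcp hol -108.69623819430602 -28.233749675445317
```

```bash
for i in 1 2 3 4; do python3 drive.py '[[[-0.0005,0,0],[0,0,0]],[[-0.001,0,0],[0,0,0]],[[-0.001,0,0],[0,0,0]],[[-0.001,0,0],[0,0,0]]]' | sed -n '2p;4p'; done; python3 drive.py '[[[0.004,0,0],[0,0,0]],[[0.005,0,0],[0,0,0]],[[0.005,0,0],[0,0,0]]]' | sed -n '2p;4p';  python3 drive.py '[[[-0.002,0,0],[0,0,0]],[[-0.004,0,0],[0,0,0]],[[-0.005,0,0],[0,0,0]],[[-0.005,0,0],[0,0,0]]]' | sed -n '2p;4p'; python3 drive.py '[[[-0.0005,0,0],[0,0,0]],[[-0.001,0,0],[0,0,0]],[[-0.001,0,0],[0,0,0]],[[-0.001,0,0],[0,0,0]]]' | sed -n '2p;4p'; python3 pos.py
```

```text
tcp_pos: [0.4539, 0.344, 0.0115]
contact_force: [-4.9, -2.7, 3.7]
tcp_pos: [0.454, 0.3441, 0.0114]
contact_force: [-6.6, -3.2, 6.5]
tcp_pos: [0.4542, 0.3441, 0.0114]
contact_force: [-11.1, -3.3, 8.3]
tcp_pos: [0.4545, 0.3442, 0.0113]
contact_force: [-13.9, -3.5, 11.6]
tcp_pos: [0.4532, 0.3444, 0.0118]
contact_force: [0.2, -0.1, 0.6]
tcp_pos: [0.4546, 0.3442, 0.011]
contact_force: [-14.0, -2.6, 9.4]
tcp_pos: [0.4546, 0.3442, 0.0109]
contact_force: [-16.7, -3.8, 12.2]
232 [-72.3 -71.7  29.1  34.1] [-48.5 -21.4]
tcp hol -107.35286333027445 -28.55373405398193
```

```bash
python3 drive.py '[[[0.004,0,0],[0,0,0]],[[0.005,0,-0.001],[0,0,0]],[[0.005,0,-0.001],[0,0,0]]]' | sed -n '2p;4p';  python3 drive.py '[[[-0.002,0,0],[0,0,0]],[[-0.004,0,-0.0005],[0,0,0]],[[-0.005,0,-0.001],[0,0,0]],[[-0.005,0,-0.0015],[0,0,0]],[[-0.005,0,-0.0015],[0,0,0]]]' | sed -n '2p;4p'; python3 drive.py '[[[-0.0003,0,0],[0,0,0]],[[-0.0006,0,-0.0003],[0,0,0]],[[-0.0006,0,-0.0003],[0,0,0]]]' | sed -n '2p;4p'
```

```text
tcp_pos: [0.4541, 0.3447, 0.0129]
contact_force: [-0.2, -0.2, 0.3]
tcp_pos: [0.4547, 0.3445, 0.0126]
contact_force: [-13.9, 0.2, 1.0]
tcp_pos: [0.4548, 0.3445, 0.0126]
contact_force: [-15.7, -0.4, 2.2]
```

```bash
python3 drive.py '[[[0.004,0,0],[0,0,0]],[[0.005,0.001,0],[0,0,0]],[[0.005,0.001,0],[0,0,0]]]' | sed -n '2p;4p';  python3 drive.py '[[[-0.002,0,0],[0,0,0]],[[-0.004,0,0],[0,0,0]],[[-0.005,0.0005,-0.0003],[0,0,0]],[[-0.0055,0.001,-0.0003],[0,0,0]],[[-0.0055,0.001,-0.0003],[0,0,0]]]' | sed -n '2p;4p'; python3 drive.py '[[[-0.0005,0.0002,0],[0,0,0]],[[-0.001,0.0004,-0.0002],[0,0,0]],[[-0.001,0.0004,-0.0002],[0,0,0]]]' | sed -n '2p;4p'
```

```text
tcp_pos: [0.454, 0.3458, 0.0146]
contact_force: [-2.9, -1.1, 0.3]
tcp_pos: [0.455, 0.3457, 0.0139]
contact_force: [-13.2, -6.4, 9.8]
tcp_pos: [0.4554, 0.346, 0.014]
contact_force: [-13.2, -7.2, 8.4]
```

```bash
python3 drive.py '[[[0.004,0,0],[0,0,0]],[[0.008,0,0],[0,0,0]],[[0.008,0,0],[0,0,0]],[[0.008,0,0],[0,0,0]]]' | sed -n '2p;4p';  python3 drive.py '[[[-0.004,0,0],[0,0,0]],[[-0.007,0,0],[0,0,0]],[[-0.008,0,-0.0003],[0,0,0]],[[-0.0085,0.0002,-0.0006],[0,0,0]],[[-0.0085,0.0002,-0.0006],[0,0,0]]]' | sed -n '2p;4p'; python3 drive.py '[[[-0.0005,0.0002,-0.0002],[0,0,0]],[[-0.001,0.0003,-0.0004],[0,0,0]],[[-0.001,0.0003,-0.0004],[0,0,0]]]' | sed -n '2p;4p';python3 drive.py '[[[-0.0005,0.0002,-0.0002],[0,0,0]],[[-0.0005,0.0002,-0.0002],[0,0,0]],[[-0.0005,0.0002,-0.0002],[0,0,0]]]' | sed -n '2p;4p'
```

```text
tcp_pos: [0.4521, 0.3462, 0.0152]
contact_force: [-0.1, -0.7, -0.1]
tcp_pos: [0.455, 0.347, 0.0143]
contact_force: [-17.9, -4.7, 9.7]
tcp_pos: [0.455, 0.347, 0.0143]
contact_force: [-18.1, -5.3, 9.5]
tcp_pos: [0.4552, 0.3472, 0.0143]
contact_force: [-17.7, -6.2, 8.4]
```

```bash
python3 drive.py '[[[0.004,0,0],[0,0,0]],[[0.008,0,0.001],[0,0,0]],[[0.009,0,0.001],[0,0,0]],[[0.009,0,0.001],[0,0,0]]]' | sed -n '2p;4p';  python3 drive.py '[[[-0.004,0,0],[0,0,0]],[[-0.007,0,0],[0,0,0]],[[-0.008,0,0],[0,0,0]],[[-0.009,0,0],[0,0,0]],[[-0.009,0,0],[0,0,0]]]' | sed -n '2p;4p'; python3 drive.py '[[[-0.0005,0.0002,0],[0,0,0]],[[-0.0005,0.0002,0],[0,0,0]]]' | sed -n '2p;4p';python3 drive.py '[[[-0.0005,0.0002,0],[0,0,0]],[[-0.0005,0.0002,0],[0,0,0]],[[-0.0005,0.0002,0],[0,0,0]]]' | sed -n '2p;4p'
```

```text
tcp_pos: [0.4525, 0.3473, 0.0153]
contact_force: [0.5, -0.2, -0.0]
tcp_pos: [0.4551, 0.3476, 0.0142]
contact_force: [-23.5, -5.6, 16.6]
tcp_pos: [0.4551, 0.3477, 0.0142]
contact_force: [-24.6, -6.9, 17.1]
tcp_pos: [0.4551, 0.3477, 0.0142]
contact_force: [-25.2, -8.1, 18.6]
```

```bash
python3 drive.py '[[[0.005,0,0],[0,0,0]],[[0.02,0,0],[0,0,0]],[[0.04,0,0],[0,0,0]],[[0.05,0,-0.03],[0,0,0]],[[0.06,0,-0.07],[0,0,0]],[[0.06,0,-0.1],[0,0,0]],[[0.06,0,-0.1],[0,0,0]],[[0.06,0,-0.1],[0,0,0]]]' | sed -n '1,4p'
python3 - <<'E'
import runpy;runpy.run_path("pos.py")
from h import *
from plant import r
c=r.capture("scene");d=r.capture("top")
o=np.zeros((400,800,3),np.uint8);o[:,:400]=cv2.resize(c["frame"][175:275,190:290,::-1],(400,400),interpolation=cv2.INTER_CUBIC);o[:,400:]=cv2.resize(d["frame"][140:240,180:280,::-1],(400,400),interpolation=cv2.INTER_CUBIC)
cv2.imwrite("pics/m9.png",o)
E
```

```text
time_s: 28.82
tcp_pos: [0.4105, 0.3229, 0.1177]
eef_rot: [179.9, 0.3, -148.5]
contact_force: [0.1, 0.0, -0.6]
337 [-93.2 -91.9  29.   36.5] [-48.7 -17.3]
tcp hol -157.30101268584139 -24.2136066405011
```

View pics/m9.png

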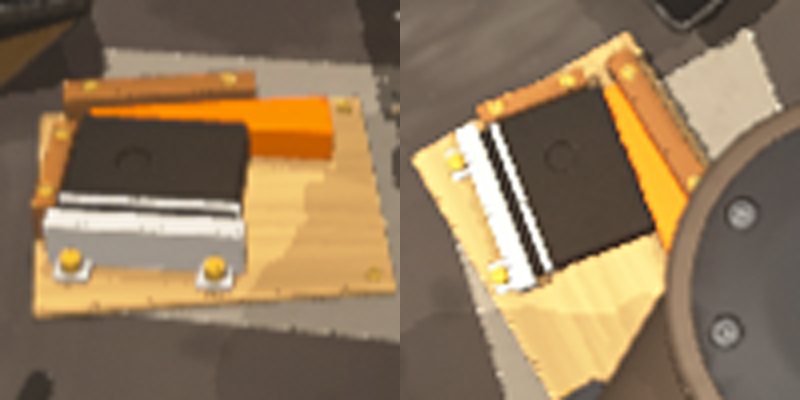

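The wedge is seated flat between the cheek and the block, filling the slot with its head at (330,125) in the scene crop. The block shows no visible damage and the gripper is clear. It held an 18 N push without moving, so I'm handing the job in.

```bash
python3 -c "
from plant import r
print(r.close_job())"
```

```text
the job is handed in; nothing more can be done
None
```

I handed the job in at about 29 s with the wedge lying flat and jammed between cheek and block; it no longer moved under pushes from 18 N up, but the last check push overshot to about 26 N at the wedge head, past the 18–22 N you asked for, and though the camera shows no damage to the block, I can't rule out a crack.

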